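# Slide the pepper mill home into the condiment rail

### The arm

A 6-joint arm with a two-finger parallel gripper is mounted at the origin on a cart in front of the work surface, level with it; the furniture and walls round the work are solid. World frame = base frame: x ahead of the robot, y to its left, z up, the work surface at z = 0. Lengths are in m, angles in rad, forces in N, time in s.
With the tool pointing down it reaches from about 0.35 to 0.95 m from the base axis. Payload 17.4 kg.
Tool frame: the origin (TCP) lies at the very end of the fingers, on their centre line; the grasp point (between the pads) lies 19 mm behind it (arm.pinch_z is the distance from the TCP to the grasp point, in m); z points along the fingers, y is the line along which they close (so a half turn about z gives the same grasp; the last joint's range is limited). The gripper opens to 93 mm and grips with 3 to 60 N. Pads are 15 mm wide; open, the fingers measure 128 mm over their backs; the gripper's body (75 mm by 188 mm) begins 65 mm behind the grasp point.
Start: joints at [-1.243, 0.116, 1.442, -0, 1.584, -0.038], TCP at [0.241, -0.63, 0.219] pointing down, gripper open.
Joint ranges: [-2.83, 2.83], [-0.83, 2.19], [0.07, 2.5], [-1.14, 4.28], [0.01, 3], [-2.97, 2.97]. Speed limits (rad/s): [1.89, 1.89, 2.22, 3.14, 3.14, 3.14].

### API

Orientations are given as [roll, pitch, yaw] about the fixed x, y, z axes, in that order (R = Rz(yaw) Ry(pitch) Rx(roll)).
In Python, from rig import arm gives the robot as it stands.
- The arm moves only by the tool send_rows, never from a script. Its argument "targets" is a list of rows, each a list of 7 numbers: the shift along the tool's x, y, z in cm, then the turn, a rotation vector about the tool's x, y, z in degrees, then the closure, from 0 (fully open) to 1 (shut). A call has 1 to 20 rows; each row shifts and turns the commanded pose from where the row before left it, along the tool's axes as they then stand; what a row does not reach is not made up. A row lasts 1/12 s, in which the tool goes at most 41.7 mm and 7.16 degrees, less where a joint would pass 70% of its speed; a pose out of reach is approached as far as the arm can. A call with a gripper value outside its range is refused whole. The fingers move at their own pace and stop on an object; "grip_force" is the grip in N (left out, the last holds). Time passes only in rows, so rows that do not move let the fingers close. It gives the time, the measured TCP pose, the force, the opening and the grip force at its end, in the units of the state.
- arm.get_state(): the state, without advancing time (a new reading comes with each control period).
- arm.capture(name): name is "scene" or "side" or "wrist"; returns the picture (480x640x3 uint8, red, green, blue); there is no depth.
- arm.camera_model(name): a dict with "vertical_fov" (degrees; the focal length in pixels is half the picture's height over the tangent of half this angle, whatever the lens; pixels are square), "cx", "cy" (the principal point, pixels), "dist" ([k1, k2, p1, p2, k3] as OpenCV has them; the pictures are not rectified), "rvec" (rotation vector, rad) and "tvec" (3), from world to camera coordinates, as OpenCV has them. Camera axes: x right, y down, z forward; pixel columns grow to the right and rows downward; lengths in m; the calibration is good to about 2 mm. A picture is of the moment at which its call begins: read the wrist's pose just before it. camera_model takes no time and is no camera call; for the wrist camera it gives the pose at the moment of the call.
- arm.sign_off(): hands the job in; it is judged then, once.
Trained networks look in the newest picture that a camera, given by its name, has taken for a name from the list of things; names that differ only in an ending like _2 or _b are one class to them, and where a whole thing is asked for, a point or a joint stands for the part that bears it (a point fixed in the world has none). Each returns a list of dicts, best first, with "confidence" (0 to 1); they miss things now and then, are a little off and sometimes report something else, mostly with a low value. They report only what shows in the picture. A call takes as long as a camera call. They do not tell look-alikes from the thing itself.
- arm.cut_out(target, camera): "mask" (480x640 bool, what is visible of it) and "rect" ([left, top, right, bottom] in pixels, round what is visible of it).
The state is a dict: "clock": time; "joint_pos": joint angles; "qd": joint speeds; "joint_efforts": joint torques, N m; "tool_pos": TCP position; "orientation": TCP orientation; "ft_force": force on the tool from outside, world axes, zero at the start; "ft_torque": the same for the moment, N m; "width": opening from 0.0 (shut) to 1.0 (fully open); "grasp_force": force on a finger pad.
Only numpy, scipy, OpenCV 4.12 (cv2) and the standard library are available. Lean on these libraries where they do the work, as an engineer would, in place of code of your own. Each camera call takes 0.05 s, during which the arm holds its last target. There are 200 camera calls.

### The job

The pale pepper mill has been left out on the worktop in front of the low wooden condiment rail. With the fingertips, gently push it low on its body so that it slides upright along the worktop into the rail's empty bay, over the thin cork coaster and right back to the rail's back bar. Do not pinch it, lift it or let it tip, and leave everything else where it stands.

Things in the scene. Friction and masses are not known exactly. Their poses are not given: they have to be found in the camera images.
- pepper_mill: The mill to push: pale wooden mill with a narrow waist, 170 mm tall, round foot 58 mm across (nearly that wide up to 30 mm height), 0.12 to 0.25 kg, loose, upright on the worktop in front of the rail. Origin: centre of its underside; z up its axis. Pushed within 30 mm of the worktop it slides (friction 0.5 to 0.7); pushed higher than about 40 mm it may tip.
- rail: Fixed wooden rail, 326 mm long: back bar 32 mm high, four dividers 20 mm wide, 24 mm high: three bays 80 mm wide, open to front and top, worktop as floor. Origin: on the worktop, middle of the middle bay; +x to the back bar, y along the rail. Bay middles x 0, y -100, 0, 100 mm. Bar front face x +32 mm; divider ends x -35 mm, y -150, -50, 50, 150 mm. A mill at the bar has its centre at x +3 mm.
- coaster: Paper-thin round cork coaster, 72 mm across, flat on the worktop in the middle of the empty bay (it differs from run to run); things slide over it as over the worktop. Origin: its centre; axes parallel to the rail's.
- salt_shaker: Glass salt shaker with a grey cap, 44 mm across, 90 mm tall, loose, standing in one of the bays. Origin: centre of its underside. Must not be disturbed.
- honey_jar: Round jar with a screw lid, 64 mm across, 97 mm tall, loose, standing in another bay. Origin: centre of its underside. Must not be disturbed.
- matchbox: Small match box, 36 x 52 mm, 16 mm high, loose bystander lying on the left. Origin: centre of its underside.
- garlic: Garlic bulb, 56 mm across and high, loose bystander on the left. Origin: centre of its underside.
- timer: Round cream kitchen timer, 72 mm across, 60 mm high, loose bystander on the left. Origin: centre of its underside.
- espresso_cup: Small cream cup with a handle, 64 x 91 mm, 50 mm high, loose bystander on the right. Origin: centre of its underside.
- lemon: Lemon, 83 x 58 x 58 mm, loose bystander on the right. Origin: centre of its underside.
- dark_mill: Dark wooden mill, 58 mm across, 190 mm tall, loose bystander far to the right of the rail: not the one to push. Origin: centre of its underside.
Things that resemble listed ones, but are neither listed nor needed, are in the scene too. What is shaped like the pepper_mill but red is not meant.

How it is judged:
By the outcome, as a careful person would: the job done as asked, in the order asked, and still so for the second after the job is handed in, with the robot touching nothing.
It also fails if it takes over 64 s, if anything falls off the work surface, if the arm or the gripper's body presses on something with over 40 N, if the wrist force passes 120 N, or if a joint passes its speed limit or range.

## Working session

There is one attempt and no reset: what is moved stays moved. The work goes in short steps, Python scripts to look and compute and a tool call to move; the robot and the scene stay as the last step left them, time stands still between calls to the robot, and variables do not carry over. Pictures are saved under pics/ and viewed, at most 10 in all, crops included, and the job is handed in when it is done.

Besides the shell and the picture viewer there is one more tool, called after "Emit:" as name(argument=value, ...), one argument or row to a line, values as JSON. send_rows: Moves the arm, as the interface text tells. Its arguments: {"type":"object","properties":{"targets":{"type":"array"},"grip_force":{"type":"number"}},"required":["targets"]}

```bash
mkdir -p pics
cat > h.py <<'E'
import numpy as np, cv2
from rig import arm
def cam(n):
    m=arm.camera_model(n); f=240/np.tan(np.radians(m["vertical_fov"])/2)
    K=np.array([[f,0,m["cx"]],[0,f,m["cy"]],[0,0,1.]])
    return K,np.array(m["dist"],float),np.array(m["rvec"],float),np.array(m["tvec"],float)
def ray(n,px,z=0.):
    K,d,r,t=cam(n); R=cv2.Rodrigues(r)[0]
    p=cv2.undistortPoints(np.array(px,float).reshape(-1,1,2),K,d).reshape(-1,2)
    v=np.c_[p,np.ones(len(p))]@R; c=-R.T@t
    return c+v*((z-c[2])/v[:,2])[:,None]
def proj(n,X):
    K,d,r,t=cam(n); return cv2.projectPoints(np.array(X,float).reshape(-1,3),r,t,K,d)[0].reshape(-1,2)
def snap(n,f):
    im=arm.capture(n); cv2.imwrite(f"pics/{f}.png",im[:,:,::-1]); return im
E
python3 - <<'E'
from h import *
s=snap("scene","scene1"); d=snap("side","side1")
print(arm.get_state())
for c in("scene","side"):
    for n in("pepper_mill","rail","coaster","salt_shaker","honey_jar","matchbox","garlic","timer","espresso_cup","lemon","dark_mill"):
        print(c,n,[(round(o["confidence"],2),list(np.round(o["rect"]))) for o in arm.cut_out(n,c)])
E
```

```text
{'clock': 0.1, 'joint_pos': array([-1.24278672e+00,  1.16435601e-01,  1.44221022e+00, -3.94215447e-05,
        1.58402355e+00, -3.77766677e-02]), 'qd': array([ 2.04203105e-04, -2.53932691e-03, -2.44199067e-03,  1.11170144e-03,
        5.78135976e-04,  1.92824987e-05]), 'joint_efforts': array([ 2.39147616e-03, -7.22893667e+01, -6.23864651e+01,  7.81243877e-02,
        2.29133555e-02, -9.71182158e-05]), 'tool_pos': array([ 0.24136845, -0.63015985,  0.21797334]), 'orientation': array([-3.14051522e+00, -1.27444761e-06,  3.65785773e-01]), 'ft_force': array([-0.20951091, -0.0323234 , -0.55599008]), 'ft_torque': array([ 0.02195947, -0.03322135, -0.00610327]), 'grasp_force': 0.0, 'width': 1.0047143190230028}
scene pepper_mill [(0.97, [np.float64(324.0), np.float64(206.0), np.float64(349.0), np.float64(265.0)]), (0.85, [np.float64(371.0), np.float64(226.0), np.float64(394.0), np.float64(283.0)])]
scene rail [(0.67, [np.float64(300.0), np.float64(197.0), np.float64(408.0), np.float64(258.0)])]
scene coaster [(0.58, [np.float64(343.0), np.float64(223.0), np.float64(364.0), np.float64(238.0)])]

[... 1397 characters left out ...]
64(216.0)])]
side matchbox [(0.7, [np.float64(289.0), np.float64(327.0), np.float64(323.0), np.float64(349.0)])]
side garlic [(0.96, [np.float64(232.0), np.float64(328.0), np.float64(259.0), np.float64(352.0)]), (0.49, [np.float64(267.0), np.float64(184.0), np.float64(294.0), np.float64(216.0)])]
side timer [(0.82, [np.float64(334.0), np.float64(355.0), np.float64(372.0), np.float64(403.0)])]
side espresso_cup [(0.61, [np.float64(328.0), np.float64(169.0), np.float64(341.0), np.float64(181.0)])]
side lemon [(0.54, [np.float64(275.0), np.float64(175.0), np.float64(295.0), np.float64(192.0)])]
side dark_mill [(0.57, [np.float64(290.0), np.float64(126.0), np.float64(306.0), np.float64(179.0)])]
```

View pics/scene1.png

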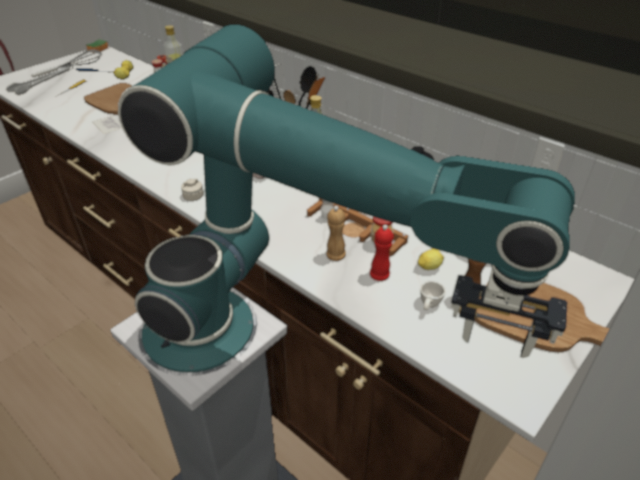

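View pics/side1.png

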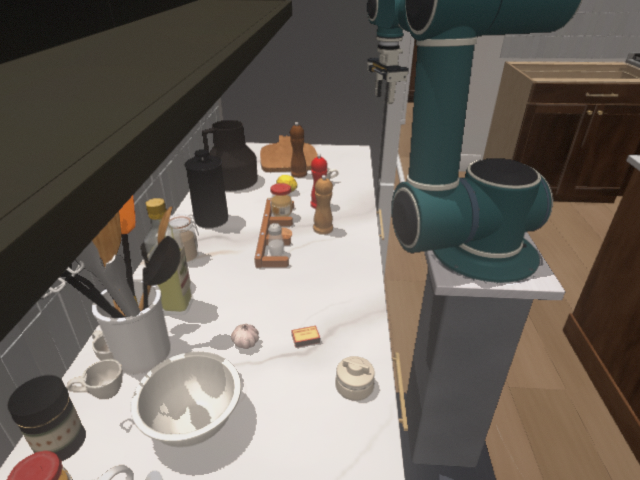

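The pale mill is at scene (336,235) and side (324,206). Candidates that could be mistaken for it:
- **Red mill:** scene (382,252), side (319,182). Excluded by its colour.
- **Dark mill:** scene (475,270), side (298,150). Excluded because it is dark and far to the right.

The pale one in front of the rail is the target. The salt shaker is at side (274,241) and the honey jar at side (280,202). The coaster is at about scene (353,230), so the middle bay looks empty.

Run:
```python
from h import *
a=cv2.imread("pics/scene1.png")[185:295,290:455]; b=cv2.imread("pics/side1.png")[115:275,235:345]
a=cv2.resize(a,None,fx=2.7,fy=2.7,interpolation=2); b=cv2.resize(b,None,fx=2.78,fy=2.78,interpolation=2)
h=max(a.shape[0],b.shape[0]); 
o=np.zeros((h,a.shape[1]+b.shape[1],3),np.uint8); o[:a.shape[0],:a.shape[1]]=a; o[:b.shape[0],a.shape[1]:]=b
cv2.imwrite("pics/crop1.png",o); print(o.shape)
# bottom of foot -> near point of foot circle
def foot(c,r):
    K,d,rv,t=cam(c);C=-cv2.Rodrigues(rv)[0].T@t
    from scipy.optimize import least_squares
    def f(p):
        th=np.linspace(0,6.283,60); P=proj(c,np.c_[p[0]+.029*np.cos(th),p[1]+.029*np.sin(th),0*th])
        T=proj(c,np.c_[p[0]+.029*np.cos(th),p[1]+.029*np.sin(th),0*th+.02])
        return [P[:,1].max()-r[3],(T[:,0].min()+T[:,0].max())/2-(r[0]+r[2])/2]
    return least_squares(f,ray(c,[(r[0]+r[2])/2,r[3]])[0,:2]).x
for c,rs in(("scene",[(327,206,346,262),(371,226,394,280)]),("side",[(313,177,335,234),(309,157,327,209),(289,125,309,180)])):
    K,d,rv,t=cam(c);print(c,-cv2.Rodrigues(rv)[0].T@t)
    for o in arm.cut_out("pepper_mill",c): print(o["rect"],foot(c,o["rect"]))
for n in("salt_shaker","honey_jar","rail"):
  o=arm.cut_out(n,"side")[0]["rect"]; print(n,ray("side",[((o[0]+o[2])/2,o[3])]))
```

```text
(445, 752, 3)
scene [-0.47453105 -0.82910981  1.03938633]
[323.9, 205.8, 348.8, 265.1] [ 0.42230892 -0.09034028]
[371.1, 225.7, 394.2, 282.9] [ 0.45175581 -0.23062024]
side [0.38504268 1.00367969 0.66780046]
[312.9, 176.7, 334.7, 234.4] [ 0.42932916 -0.07904249]
[309.0, 157.4, 326.9, 209.0] [ 0.45465662 -0.22468335]
[288.7, 124.7, 308.8, 179.5] [ 0.53466848 -0.43129402]
salt_shaker [[0.55019544 0.07342026 0.        ]]
honey_jar [[ 0.56174462 -0.14247436  0.        ]]
rail [[0.54327831 0.12102522 0.        ]]
```

View pics/crop1.png

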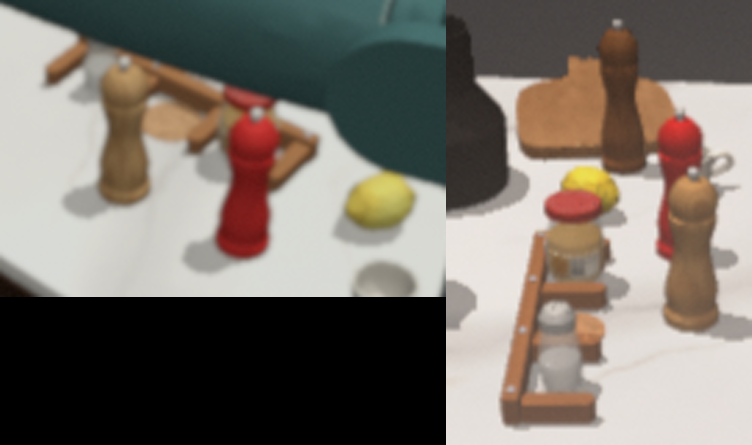

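Emit:
send_rows(
  targets=[
    [0, 0, -3.3, 0, 0, 5.2, 0.8],
    [0, 0, -3.3, 0, 0, 5.2, 0.8],
    [0, 0, -3.3, 0, 0, 5.2, 0.8],
    [0, 0, -3.3, 0, 0, 5.2, 0.8],
    [0.8, -3.2, 0, 0, 0, 0, 0.8],
    [0.8, -3.2, 0, 0, 0, 0, 0.8],
    [0.8, -3.2, 0, 0, 0, 0, 0.8],
    [0.8, -3.2, 0, 0, 0, 0, 0.8],
    [0.8, -3.2, 0, 0, 0, 0, 0.8],
    [0.8, -3.2, 0, 0, 0, 0, 0.8],
    [0.8, -3.2, 0, 0, 0, 0, 0.8],
    [0.8, -3.2, 0, 0, 0, 0, 0.8],
    [0.8, -3.2, 0, 0, 0, 0, 0.8],
    [0.8, -3.2, 0, 0, 0, 0, 0.8],
    [0.8, -3.2, 0, 0, 0, 0, 0.8],
    [0.8, -3.2, 0, 0, 0, 0, 0.8],
    [0.8, -3.2, 0, 0, 0, 0, 0.8],
    [0.8, -3.2, 0, 0, 0, 0, 0.8],
    [0.8, -3.2, 0, 0, 0, 0, 0.8],
    [0.8, -3.2, 0, 0, 0, 0, 0.8],
  ],
)

```text
clock: 3.12
tool_pos: [0.3679, -0.1164, 0.3509]
orientation: [3.141, -0.001, 0.002]
ft_force: [0.7, -0.9, 0.5]
width: 0.2
grasp_force: 0.0
```

Run:
```python
from h import *
snap("wrist","w1"); s=arm.get_state(); print(s["tool_pos"],s["orientation"],s["joint_pos"],s["width"])
K,d,r,t=cam("wrist");R=cv2.Rodrigues(r)[0];print(-R.T@t,R[2])
for n in("pepper_mill","rail","coaster","salt_shaker","honey_jar"):
    print(n,[(round(o["confidence"],2),list(np.round(o["rect"]))) for o in arm.cut_out(n,"wrist")])
```

```text
[ 0.36886009 -0.11231106  0.35118788] [-3.14044013e+00 -1.71415258e-03  5.74174516e-03] [-3.63076229e-01 -5.24114544e-01  1.77475937e+00  1.78293070e-03
  1.88976397e+00  1.20253747e+00] 0.20204701342591225
[ 0.4407204  -0.11134637  0.51737639] [-2.58894300e-01  1.21589311e-04 -9.65905651e-01]
pepper_mill [(0.93, [np.float64(254.0), np.float64(118.0), np.float64(317.0), np.float64(173.0)]), (0.85, [np.float64(383.0), np.float64(98.0), np.float64(468.0), np.float64(155.0)])]
rail [(0.62, [np.float64(568.0), np.float64(19.0), np.float64(640.0), np.float64(80.0)]), (0.59, [np.float64(113.0), np.float64(2.0), np.float64(400.0), np.float64(82.0)])]
coaster [(0.6, [np.float64(236.0), np.float64(8.0), np.float64(299.0), np.float64(74.0)]), (0.38, [np.float64(319.0), np.float64(0.0), np.float64(386.0), np.float64(62.0)])]
salt_shaker [(0.62, [np.float64(145.0), np.float64(8.0), np.float64(199.0), np.float64(65.0)]), (0.21, [np.float64(115.0), np.float64(2.0), np.float64(398.0), np.float64(79.0)])]
honey_jar [(0.66, [np.float64(460.0), np.float64(0.0), np.float64(523.0), np.float64(64.0)]), (0.57, [np.float64(318.0), np.float64(0.0), np.float64(388.0), np.float64(62.0)])]
```

View pics/w1.png

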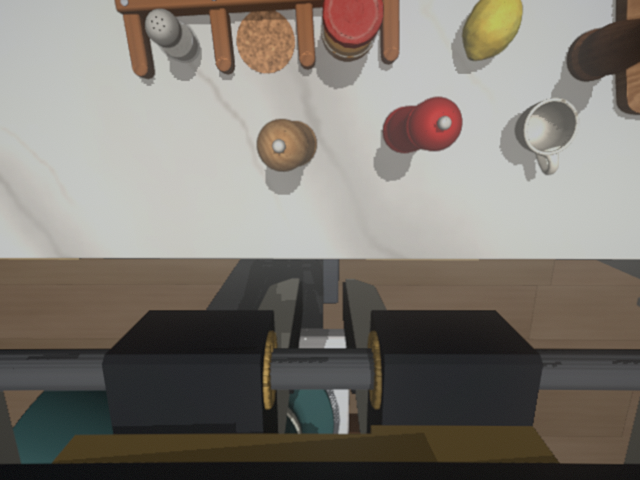

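The wrist picture shows the divider tips at (143,75), (225,70), (307,65) and (391,60). The coaster lies in the empty bay at (267,41), with the salt shaker in the left bay and the honey jar in the right one. The pale mill has its cap at (279,146) and its foot to the right at about (295,140). The red mill is at (437,123), clearly separate.

Run:
```python
from h import *
from scipy.optimize import least_squares
T=ray("wrist",[(143,76),(225,71),(307,66),(391,61)],.022); print(T.round(4))
d=np.polyfit([0,1,2,3],T[:,:2],1)[0]; print("pitch",np.hypot(*d)); 
ex=np.array([-d[1],d[0]])/np.hypot(*d); ex*=np.sign(ex[0]); ey=np.array([-ex[1],ex[0]])
O=T[:,:2].mean(0)+.035*ex; mid=O+ .05*0
for k,p in(("d01",T[0:2]),("d12",T[1:3])): print(k,p[:,:2].mean(0)+.035*ex)
print("O",O,"yaw deg",np.degrees(np.arctan2(ex[1],ex[0])))
c=[o for o in arm.cut_out("coaster","wrist")][0]["mask"]; ys,xs=np.nonzero(c); print("coaster",ray("wrist",[(xs.mean(),ys.mean())]))
# mill: convex hull of foot (disc 0..30mm) + head sphere; fit foot pos to mask right/edges via silhouette
m=arm.cut_out("pepper_mill","wrist")[0]["mask"]
th=np.linspace(0,6.283,40)
def sil(p):
    pts=np.vstack([proj("wrist",np.c_[p[0]+r*np.cos(th),p[1]+r*np.sin(th),0*th+z]) for r,z in((.029,0),(.029,.03),(p[2],.14))])
    im=np.zeros((480,640),np.uint8); cv2.fillConvexPoly(im,cv2.convexHull(pts.astype(np.float32)).astype(np.int32),1); return im>0
best=max(((sil((x,y,r))&m).sum()/(sil((x,y,r))|m).sum(),x,y,r) for x in np.arange(.40,.45,.002) for y in np.arange(-.11,-.06,.002) for r in(.022,.025,.028))
print(best)
q=np.array(best[1:3])-O; print("mill in rail",q@ex,q@ey)
for n,w in(("mill foot",best[1:3]),): print(proj("wrist",[[*w,0]]))
```

```text
[[ 0.5107  0.0974  0.022 ]
 [ 0.5167 -0.0013  0.022 ]
 [ 0.5226 -0.0997  0.022 ]
 [ 0.5281 -0.2     0.022 ]]
pitch 0.09921138888571308
d01 [0.54865075 0.05008101]
d12 [ 0.55459088 -0.04846748]
O [ 0.55444652 -0.04885959] yaw deg 3.348347503755207
coaster [[ 0.55425107 -0.04833877  0.        ]]Traceback (most recent call last):
  File "<stdin>", line 16, in <module>
  File "<stdin>", line 16, in <genexpr>
  File "<stdin>", line 14, in sil
  File "h.py", line 13, in proj
    K,d,r,t=cam(n); return cv2.projectPoints(np.array(X,float).reshape(-1,3),r,t,K,d)[0].reshape(-1,2)
            ~~~^^^
  File "h.py", line 4, in cam
    m=arm.camera_model(n); f=240/np.tan(np.radians(m["vertical_fov"])/2)
ValueError: time passes only in moves, steps and waits
```

```bash
sed -i 's/^def cam/from functools import lru_cache\n@lru_cache\ndef cam/' h.py
python3 - <<'E'
from h import *
m=arm.cut_out("pepper_mill","wrist")[0]["mask"]
th=np.linspace(0,6.283,40)
def sil(p):
    pts=np.vstack([proj("wrist",np.c_[p[0]+r*np.cos(th),p[1]+r*np.sin(th),0*th+z]) for r,z in((.029,0),(.029,.03),(p[2],.14))])
    im=np.zeros((480,640),np.uint8); cv2.fillConvexPoly(im,cv2.convexHull(pts.astype(np.float32)).astype(np.int32),1); return im>0
def s(x,y,r):
    a=sil((x,y,r)); return (a&m).sum()/(a|m).sum()
best=max((s(x,y,r),x,y,r) for x in np.arange(.40,.45,.002) for y in np.arange(-.11,-.06,.002) for r in(.022,.025,.028))
print(best, proj("wrist",[[*best[1:3],0]]))
O=np.array([.5544,-.0486]);a=np.radians(3.35);ex=np.array([np.cos(a),np.sin(a)]);ey=np.array([-ex[1],ex[0]])
q=np.array(best[1:3])-O; print("mill in rail",q@ex,q@ey); print(arm.get_state()["tool_pos"])
E
```

```text
(np.float64(0.9455030487804879), np.float64(0.43200000000000005), np.float64(-0.07999999999999997), 0.025) [[293.08892661 143.86386484]]
mill in rail -0.12402570915960712 -0.02419387251881216
[ 0.36783975 -0.11893689  0.35059619]
```

Emit:
send_rows(
  targets=[
    [0, -1.2, 0, 0, 0, -3.35, 0.7],
    [0, -1.2, 0, 0, 5, 0, 0.7],
    [0, -1.2, 0, 0, 5, 0, 0.7],
    [0, 0, 0, 0, 5, 0, 0.7],
    [0, 0, 0, 0, 5, 0, 0.7],
    [0, 0, 0, 0, 5, 0, 0.7],
    [0, 0, 0, 0, 5, 0, 0.7],
    [0, 0, 0, 0, 0, 0, 0.7],
    [0, 0, 0, 0, 0, 0, 0.7],
  ],
)

```text
clock: 4.32
tool_pos: [0.3877, -0.0921, 0.3573]
orientation: [-3.133, -0.504, 0.058]
ft_force: [-0.1, -0.7, 0.2]
width: 0.299
grasp_force: 0.0
```

```bash
cat >> h.py <<'E'
O=np.array([.5544,-.0486]);a=np.radians(3.35);ex=np.array([np.cos(a),np.sin(a)]);ey=np.array([-ex[1],ex[0]])
from scipy.spatial.transform import Rotation as Rn
def go(rx,ry,z):
    "tool-frame cm from now to rail-frame point"
    s=arm.get_state(); p=s["tool_pos"]; q=p[:2]-O
    print("rail",(q@ex).round(4),(q@ey).round(4),"z",p[2].round(4),np.degrees(s["orientation"]).round(2),s["width"],s["ft_force"].round(1),s["joint_pos"].round(2),s["clock"])
    R=Rn.from_euler("xyz",s["orientation"]).as_matrix()
    w=O+rx*ex+ry*ey
    print("need cm",(100*R.T@(np.array([*w,z])-p)).round(2))
E
python3 -c "
from h import *
go(-.185,-.024,.015)"
```

```text
rail -0.1689 -0.0336 z 0.3573 [-179.53  -28.86    3.34] 0.29904167892469896 [-0.1 -0.7  0.2] [-0.5  -0.83  1.99  0.27  1.55  1.06] 4.3167
need cm [-17.93  -0.72  29.21]
```

Emit:
send_rows(
  targets=[
    [-1.2, -0.1, -0.7, 0, 0, 0, 0.7],
    [-1.4, -0.1, 2.5, 0, 0, 0, 0.7],
    [-1.4, -0.1, 2.5, 0, 0, 0, 0.7],
    [-1.4, -0.1, 2.5, 0, 0, 0, 0.7],
    [-1.4, -0.1, 2.5, 0, 0, 0, 0.7],
    [-1.4, -0.1, 2.5, 0, 0, 0, 0.7],
    [0, 0, 0, 0, 0, 0, 0.7],
  ],
)

```text
clock: 4.9
tool_pos: [0.4013, -0.0973, 0.2168]
orientation: [-3.118, -0.475, 0.061]
ft_force: [-0.1, 0.4, -0.8]
width: 0.3
grasp_force: 0.0
```

```bash
python3 -c "
from h import *
go(-.185,-.024,.015)"
```

```text
rail -0.1557 -0.0396 z 0.2168 [-178.64  -27.22    3.52] 0.3000295757384805 [-0.1  0.4 -0.8] [-0.49 -0.83  2.21  0.27  1.37  1.01] 4.9
need cm [-11.83  -1.18  16.65]
```

```bash
cat > fk.py <<'E'
import numpy as np
from scipy.spatial.transform import Rotation as Rn
from scipy.optimize import least_squares
D=[([-1.24278672,1.16435601e-01,1.44221022,-3.94e-05,1.58402355,-3.77766677e-02],[.24136845,-.63015985,.21797334],[-3.1405,0,.36579]),
([-.363076229,-.524114544,1.77475937,1.78293e-3,1.88976397,1.20253747],[.36886,-.11231,.35119],[-3.14044,-.001714,.00574])]
LO=np.array([-2.83,-.83,.07,-1.14,.01,-2.97]);HI=np.array([2.83,2.19,2.5,4.28,3,2.97])
def fk(q,p):
    r0,h,a2,e,a3,L,s6,o6=p
    Rz=lambda t:Rn.from_euler("z",t); Ry=lambda t:Rn.from_euler("y",t)
    R=Rz(q[0]); x=R.apply([r0,0,h]); R=R*Ry(q[1]); x=x+R.apply([0,0,a2]); R=R*Ry(q[2]); x=x+R.apply([e,0,a3])
    R=R*Rz(q[3])*Ry(q[4])*Rz(q[5]+o6); x=x+R.apply([0,0,L]); return x,R
def load():
    import json; return D+[tuple(r) for r in json.load(open("fk.json"))]
def res(p,data):
    o=[]
    for q,x,rpy in data:
        X,R=fk(q,p); o+=list(X-x)+list(.2*(R.inv()*Rn.from_euler("xyz",rpy)).as_rotvec())
    return o
def fit(data):
    return min((least_squares(res,[0.05,.4,.45,0,.45,.3,1,o],args=(data,)) for o in(0,1.57,3.14,-1.57)),key=lambda s:s.cost)
E
python3 - <<'E'
import json
from h import *
s=arm.get_state(); json.dump([[list(s["joint_pos"]),list(s["tool_pos"]),list(s["orientation"])]],open("fk.json","w"))
from fk import *
d=load(); f=fit(d); print(f.cost,f.x.round(4)); print(np.array(res(f.x,d)).reshape(-1,6).round(4))
E
```

```text
0.000666107284415209 [-0.0166  0.296   0.523   0.2085  0.6273  0.3947  1.0003  1.5708]
[[-0.0244 -0.0074  0.0019  0.     -0.     -0.    ]
 [-0.0104 -0.0231  0.0024  0.     -0.      0.    ]
 [ 0.0014 -0.0024 -0.0044  0.      0.      0.    ]]
```

```bash
sed -i 's/x=x+R.apply(\[e,0,a3\])/x=x+R.apply([e,s6,a3])/; s/\.3,1,o\]/.3,0,o]/' fk.py
cat > plan.py <<'E'
from fk import *
f=fit(load()); P=f.x
def ik(x,rpy_deg_R,q0):
    def g(q):
        X,R=fk(q,P); return list((X-x)*10)+list((R.inv()*rpy_deg_R).as_rotvec())
    best=None
    for k in range(4):
        s=least_squares(g,np.clip(np.array(q0)+(k>0)*np.random.randn(6)*.3,LO+.02,HI-.02),bounds=(LO,HI))
        if best is None or s.cost<best.cost: best=s
    return best
E
python3 - <<'E'
from plan import *
print(f.cost,P.round(4)); print(np.array(res(P,load())).reshape(-1,6).round(4))
np.random.seed(0)
O=np.array([.5544,-.0486])
def at(m,yaw,tilt,back=.032,z=.015,q0=(-.5,-.7,2.3,.2,1.4,1)):
    "mill rail pos"
    a=np.radians(3.35);w=O+m[0]*np.array([np.cos(a),np.sin(a)])+m[1]*np.array([-np.sin(a),np.cos(a)])
    y=np.radians(yaw); t=w-back*np.array([np.cos(y),np.sin(y)])
    R=Rn.from_euler("z",yaw,degrees=True)*Rn.from_euler("x",180,degrees=True)*Rn.from_euler("y",tilt,degrees=True)
    s=ik([*t,z],R,q0); return s
for m,back in(((-.124,-.024),.055),((-.124,-.024),.032),((-.09,0),.032),((-.06,0),.032),((-.03,0),.032),((.003,0),.032)):
  for tilt in(20,25,30):
    print(m,back,tilt,[(y,round(float(s.cost)**.5,3),s.x[1:3].round(2).tolist()) for y in(3.35,20,35,50,-30,-45) for s in[at(m,y,tilt,back)]])
E
```

```text
5.809650264856833e-12 [-0.      0.1376  0.4597  0.0814  0.6203  0.3024  0.0255  1.5708]
[[ 0. -0. -0.  0. -0. -0.]
 [ 0. -0. -0.  0. -0.  0.]
 [-0.  0.  0.  0.  0.  0.]]
(-0.124, -0.024) 0.055 20 [(3.35, 0.0, [-0.75, 2.47]), (20, 0.0, [-0.65, 2.42]), (35, 0.0, [-0.53, 2.36]), (50, 0.0, [-0.41, 2.28]), (-30, 0.0, [-0.72, 2.46]), (-45, 0.0, [-0.62, 2.41])]
(-0.124, -0.024) 0.055 25 [(3.35, 0.03, [-0.79, 2.5]), (20, 0.0, [-0.7, 2.47]), (35, 0.0, [-0.55, 2.39]), (50, 0.0, [-0.4, 2.29]), (-30, 0.013, [-0.78, 2.5]), (-45, 0.0, [-0.66, 2.45])]
(-0.124, -0.024) 0.055 30 [(3.35, 0.084, [-0.78, 2.5]), (20, 0.01, [-0.73, 2.5]), (35, 0.0, [-0.56, 2.41]), (50, 0.0, [-0.39, 2.31]), (-30, 0.064, [-0.77, 2.5]), (-45, 0.0, [-0.7, 2.49])]
(-0.124, -0.024) 0.032 20 [(3.35, 0.0, [-0.67, 2.43]), (20, 0.0, [-0.59, 2.39]), (35, 0.0, [-0.5, 2.34]), (50, 0.0, [-0.4, 2.27]), (-30, 0.0, [-0.65, 2.42]), (-45, 0.0, [-0.57, 2.38])]
(-0.124, -0.024) 0.032 25 [(3.35, 0.0, [-0.74, 2.49]), (20, 0.0, [-0.64, 2.44]), (35, 0.0, [-0.52, 2.37]), (50, 0.0, [-0.4, 2.29]), (-30, 0.0, [-0.72, 2.47]), (-45, 0.0, [-0.61, 2.42])
[... 1640 characters left out ...]
032 30 [(3.35, 0.0, [-0.5, 2.38]), (20, 0.0, [-0.43, 2.33]), (35, 0.0, [-0.32, 2.26]), (50, 0.0, [-0.21, 2.17]), (-30, 0.0, [-0.43, 2.33]), (-45, 0.0, [-0.33, 2.26])]
(0.003, 0) 0.032 20 [(3.35, 0.0, [-0.3, 2.2]), (20, 0.0, [-0.26, 2.17]), (35, 0.0, [-0.2, 2.12]), (50, 0.0, [-0.13, 2.06]), (-30, 0.0, [-0.26, 2.17]), (-45, 0.0, [-0.2, 2.12])]
(0.003, 0) 0.032 25 [(3.35, 0.0, [-0.35, 2.26]), (20, 0.0, [-0.3, 2.22]), (35, 0.0, [-0.23, 2.16]), (50, 0.0, [-0.13, 2.08]), (-30, 0.0, [-0.3, 2.22]), (-45, 0.0, [-0.22, 2.16])]
(0.003, 0) 0.032 30 [(3.35, 0.0, [-0.4, 2.31]), (20, 0.0, [-0.34, 2.27]), (35, 0.0, [-0.24, 2.2]), (50, 0.0, [-0.14, 2.11]), (-30, 0.0, [-0.34, 2.27]), (-45, 0.0, [-0.24, 2.2])]
```

```bash
cat >> plan.py <<'E'
O=np.array([.5544,-.0486]); A=np.radians(3.35)
def W(x,y): return O+x*np.array([np.cos(A),np.sin(A)])+y*np.array([-np.sin(A),np.cos(A)])
def pose(m,yaw,tilt,back,z):
    y=np.radians(yaw); t=W(*m)-back*np.array([np.cos(y),np.sin(y)])
    return np.array([*t,z]),Rn.from_euler("z",yaw,degrees=True)*Rn.from_euler("x",180,degrees=True)*Rn.from_euler("y",tilt,degrees=True)
def plan(targets):
    from rig import arm
    s=arm.get_state(); x=s["tool_pos"]; R=Rn.from_euler("xyz",s["orientation"]); q=s["joint_pos"]
    q2=x[:2]-O; print("now rail",(q2[0]*np.cos(A)+q2[1]*np.sin(A)).round(4),(-q2[0]*np.sin(A)+q2[1]*np.cos(A)).round(4),x[2].round(4),np.degrees(s["orientation"]).round(1),s["ft_force"].round(1),s["clock"])
    for t in targets:
        X,S=pose(*t); k=ik(X,S,q); rot=R.inv()*S
        print(t,"cost",round(float(k.cost)**.5,4),k.x.round(2),"| cm after turn",(100*S.inv().apply(X-x)).round(2),"before",(100*R.inv().apply(X-x)).round(2),"turn",np.degrees(rot.as_rotvec()).round(2))
        x,R,q=X,S,k.x
E
python3 - <<'E'
from plan import *
m=(-.124,-.024)
plan([(m,26,27,.07,.22),(m,26,27,.06,.1),(m,26,27,.055,.016),(m,26,27,.03,.016),((-.066,0),26,27,.03,.016)])
E
```

```text
now rail -0.1557 -0.0396 0.2168 [-178.6  -27.2    3.5] [-0.1  0.4 -0.8] 4.9
((-0.124, -0.024), 26, 27, 0.07, 0.22) cost 0.0 [-0.69 -0.79  2.19  0.43  1.54  0.46] | cm after turn [-2.95 -0.22 -1.86] before [-2.78  1.08 -1.81] turn [  8.9   -0.45 -20.  ]
((-0.124, -0.024), 26, 27, 0.06, 0.1) cost 0.0 [-0.66 -0.75  2.36  0.43  1.34  0.4 ] | cm after turn [-4.56 -0.   11.15] before [-4.56 -0.   11.15] turn [0. 0. 0.]
((-0.124, -0.024), 26, 27, 0.055, 0.016) cost 0.0 [-0.65 -0.66  2.45  0.46  1.16  0.33] | cm after turn [-3.37 -0.    7.71] before [-3.37 -0.    7.71] turn [0. 0. 0.]
((-0.124, -0.024), 26, 27, 0.03, 0.016) cost 0.0 [-0.58 -0.61  2.42  0.45  1.11  0.38] | cm after turn [2.23 0.   1.13] before [2.23 0.   1.13] turn [0. 0. 0.]
((-0.066, 0), 26, 27, 0.03, 0.016) cost 0.0 [-0.43 -0.47  2.34  0.43  1.    0.5 ] | cm after turn [5.59 0.02 2.85] before [5.59 0.02 2.85] turn [0. 0. 0.]
```

Emit:
send_rows(
  targets=[
    [0, 0, 0, 2.2, -0.1, -5, 0.7],
    [0, 0, 0, 2.2, -0.1, -5, 0.7],
    [0, 0, 0, 2.2, -0.1, -5, 0.7],
    [0, 0, 0, 2.2, -0.1, -5, 0.7],
    [-1.5, -0.1, -0.9, 0, 0, 0, 0.7],
    [-1.5, -0.1, -0.9, 0, 0, 0, 0.7],
    [0, 0, 0, 0, 0, 0, 0.7],
    [0, 0, 0, 0, 0, 0, 0.7],
  ],
)

```text
clock: 5.57
tool_pos: [0.3702, -0.1119, 0.226]
orientation: [3.132, -0.478, 0.455]
ft_force: [0.3, 0.0, -0.5]
width: 0.298
grasp_force: 0.0
```

Run:
```python
from plan import *
m=(-.124,-.024)
plan([(m,26,27,.06,.1),(m,26,27,.055,.016),(m,26,27,.034,.016)])
```

```text
now rail -0.1876 -0.0525 0.226 [179.4 -27.4  26.1] [ 0.3  0.  -0.5] 5.5667
((-0.124, -0.024), 26, 27, 0.06, 0.1) cost 0.0 [-0.66 -0.75  2.36  0.43  1.34  0.4 ] | cm after turn [-4.86 -0.18 11.67] before [-4.93 -0.29 11.64] turn [ 0.52 -0.36  0.07]
((-0.124, -0.024), 26, 27, 0.055, 0.016) cost 0.0 [-0.65 -0.66  2.45  0.46  1.16  0.33] | cm after turn [-3.37 -0.    7.71] before [-3.37 -0.    7.71] turn [0. 0. 0.]
((-0.124, -0.024), 26, 27, 0.034, 0.016) cost 0.0 [-0.59 -0.62  2.43  0.45  1.12  0.37] | cm after turn [1.87 0.   0.95] before [1.87 0.   0.95] turn [0. 0. 0.]
```

Emit:
send_rows(
  targets=[
    [-1.2, -0.05, 2.9, 0, 0, 0, 0.7],
    [-1.2, -0.05, 2.9, 0, 0, 0, 0.7],
    [-1.2, -0.05, 2.9, 0, 0, 0, 0.7],
    [-1.2, -0.05, 2.9, 0, 0, 0, 0.7],
    [-0.8, 0, 1.8, 0, 0, 0, 0.7],
    [-0.8, 0, 1.8, 0, 0, 0, 0.7],
    [-0.8, 0, 1.8, 0, 0, 0, 0.7],
    [-0.6, 0, 1.5, 0, 0, 0, 0.7],
    [0, 0, 0, 0, 0, 0, 0.7],
    [0, 0, 0, 0, 0, 0, 0.7],
  ],
)

```text
clock: 6.4
tool_pos: [0.3844, -0.1035, 0.0242]
orientation: [3.135, -0.477, 0.456]
ft_force: [1.0, 0.2, 0.1]
width: 0.298
grasp_force: 0.0
```

Run:
```python
from plan import *
m=(-.124,-.024)
plan([(m,26,27,.055,.016),(m,26,27,.034,.016)])
from h import *
snap("wrist","w2")
```

```text
now rail -0.1729 -0.0449 0.0242 [179.6 -27.3  26.1] [1.  0.2 0.1] 6.4
((-0.124, -0.024), 26, 27, 0.055, 0.016) cost 0.0 [-0.65 -0.66  2.45  0.46  1.16  0.33] | cm after turn [-0.54 -0.04  0.65] before [-0.54 -0.05  0.65] turn [ 0.31 -0.31  0.1 ]
((-0.124, -0.024), 26, 27, 0.034, 0.016) cost 0.0 [-0.59 -0.62  2.43  0.45  1.12  0.37] | cm after turn [1.87 0.   0.95] before [1.87 0.   0.95] turn [0. 0. 0.]
```

View pics/w2.png

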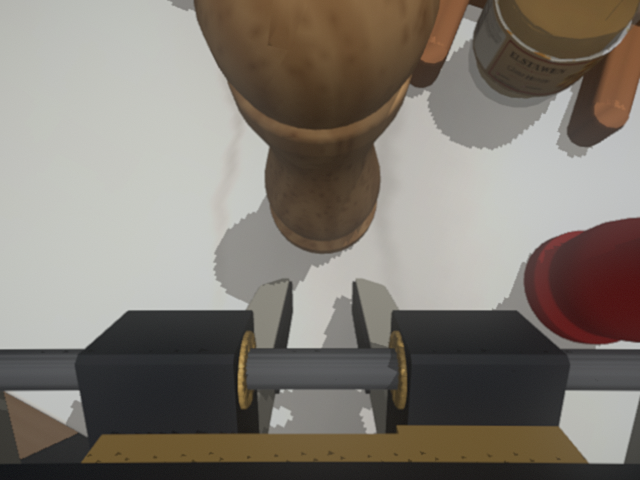

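The fingertips straddle the mill's foot line: foot bottom at (323,248), finger inner edges at x = 290 and 357. It is centred and not touching yet.

Emit:
send_rows(
  targets=[
    [-0.18, 0, 0.36, 0, 0, 0, 0.7],
    [-0.18, 0, 0.36, 0, 0, 0, 0.7],
    [0.36, 0, 0.18, 0, 0, 0, 0.7],
    [0.36, 0, 0.18, 0, 0, 0, 0.7],
    [0.36, 0, 0.18, 0, 0, 0, 0.7],
    [0.36, 0, 0.18, 0, 0, 0, 0.7],
    [0.36, 0, 0.18, 0, 0, 0, 0.7],
    [0.36, 0, 0.18, 0, 0, 0, 0.7],
    [0.36, 0, 0.18, 0, 0, 0, 0.7],
    [0.36, 0, 0.18, 0, 0, 0, 0.7],
    [0.36, 0, 0.18, 0, 0, 0, 0.7],
    [0.36, 0, 0.18, 0, 0, 0, 0.7],
  ],
)

```text
clock: 7.45
tool_pos: [0.4208, -0.0862, 0.0161]
orientation: [3.134, -0.477, 0.455]
ft_force: [-0.6, -0.4, 0.0]
width: 0.302
grasp_force: 0.4
```

Run:
```python
from plan import *
plan([((-.066,0),26,27,.033,.016)])
from h import *
snap("wrist","w3")
```

```text
now rail -0.1356 -0.0297 0.0161 [179.6 -27.3  26.1] [-0.6 -0.4  0. ] 7.45
((-0.066, 0), 26, 27, 0.033, 0.016) cost 0.0 [-0.43 -0.48  2.35  0.43  1.    0.5 ] | cm after turn [ 3.8  -0.06  1.94] before [ 3.78 -0.07  1.96] turn [ 0.38 -0.33  0.07]
```

View pics/w3.png

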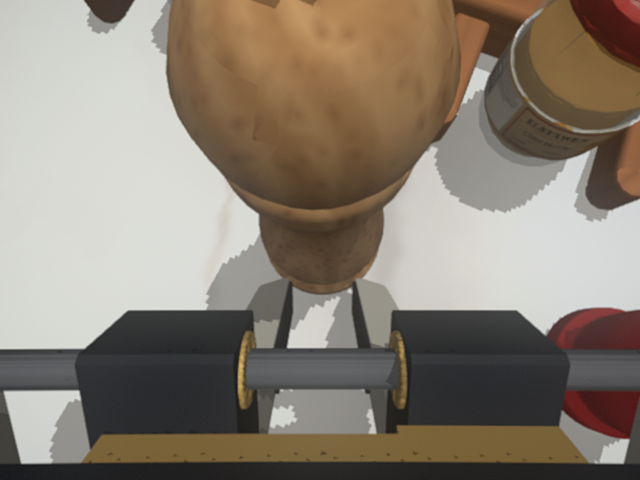

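The mill's foot (bottom edge at (323,292)) now sits against both fingertips. It is upright and the push force is under 1 N, so I'm continuing.

Emit:
send_rows(
  targets=[
    [0.36, 0, 0.18, 0, 0, 0, 0.7],
    [0.36, 0, 0.18, 0, 0, 0, 0.7],
    [0.36, 0, 0.18, 0, 0, 0, 0.7],
    [0.36, 0, 0.18, 0, 0, 0, 0.7],
    [0.36, 0, 0.18, 0, 0, 0, 0.7],
    [0.36, 0, 0.18, 0, 0, 0, 0.7],
    [0.36, 0, 0.18, 0, 0, 0, 0.7],
    [0.36, 0, 0.18, 0, 0, 0, 0.7],
    [0.36, 0, 0.18, 0, 0, 0, 0.7],
    [0, 0, 0, 0, 0, 0, 0.7],
    [-0.8, 0, -0.4, 0, 0, 0, 0.7],
    [-1.2, 0, -0.6, 0, 0, 0, 0.7],
    [-1.2, 0, -0.6, 0, 0, 0, 0.7],
    [0, 0, 0, 0, 0, 0, 0.7],
    [0, 0, 0, 0, 0, 0, 0.7],
  ],
)

```text
clock: 8.75
tool_pos: [0.4206, -0.0868, 0.0164]
orientation: [3.133, -0.478, 0.454]
ft_force: [-0.0, -0.2, 0.4]
width: 0.302
grasp_force: 0.0
```

```bash
cat >> h.py <<'E'
def millfit(c,x0,rng=.03):
    o=arm.cut_out("pepper_mill",c)
    th=np.linspace(0,6.283,40)
    def sil(p):
        pts=np.vstack([proj(c,np.c_[p[0]+r*np.cos(th),p[1]+r*np.sin(th),0*th+z]) for r,z in((.029,0),(.029,.03),(.025,.14),(.015,.16))])
        im=np.zeros((480,640),np.uint8); cv2.fillConvexPoly(im,cv2.convexHull(pts.astype(np.float32)).astype(np.int32),1); return im>0
    r=[]
    for k in o:
        m=k["mask"]
        def s(x,y):
            a=sil((x,y)); return (a&m).sum()/(a|m).sum()
        b=max((s(x,y),x,y) for x in np.arange(x0[0]-rng,x0[0]+rng,.002) for y in np.arange(x0[1]-rng,x0[1]+rng,.002))
        q=np.array(b[1:])-O; r.append((round(b[0],3),(q@ex).round(4),(q@ey).round(4)))
    print(c,r)
E
python3 - <<'E'
from h import *
s=arm.get_state()
w=O-.07*ex
for c in("wrist","side","scene"):
    im=snap(c,"m_"+c); millfit(c,w)
o=arm.cut_out("pepper_mill","wrist")
# near foot edge in wrist
for k in o:
    ys,xs=np.nonzero(k["mask"]); b=ys.max(); p=ray("wrist",[(xs[ys==b].mean(),b)],.004)[0,:2]-O; print(k["confidence"],b,xs[ys==b].mean(),"rail near edge",p@ex,p@ey)
from plan import plan
plan([((-.07,0),3.35,27,.06,.016)])
E
```

```text
wrist [(np.float64(0.871), np.float64(-0.068), np.float64(-0.0001)), (np.float64(0.0), np.float64(-0.0404), np.float64(0.0263))]
side [(np.float64(0.771), np.float64(-0.0782), np.float64(-0.0035)), (np.float64(0.254), np.float64(-0.1017), np.float64(-0.0282)), (np.float64(0.0), np.float64(-0.0404), np.float64(0.0263))]
scene [(np.float64(0.0), np.float64(-0.0404), np.float64(0.0263))]
0.74 224 321.0 rail near edge -0.09986348391791433 -0.01402513238399494
0.74 436 623.5 rail near edge -0.14007928769438513 -0.18289261733649834
now rail -0.1353 -0.0295 0.0161 [179.6 -27.3  26.1] [-0.4  0.6  0.2] 9.1
((-0.07, 0), 3.35, 27, 0.06, 0.016) cost 0.0 [-0.31 -0.71  2.48  0.2   0.94  1.12] | cm after turn [ 0.47 -2.95  0.25] before [ 1.45 -2.52  0.74] turn [-9.98 -0.4  20.24]
```

View pics/m_wrist.png

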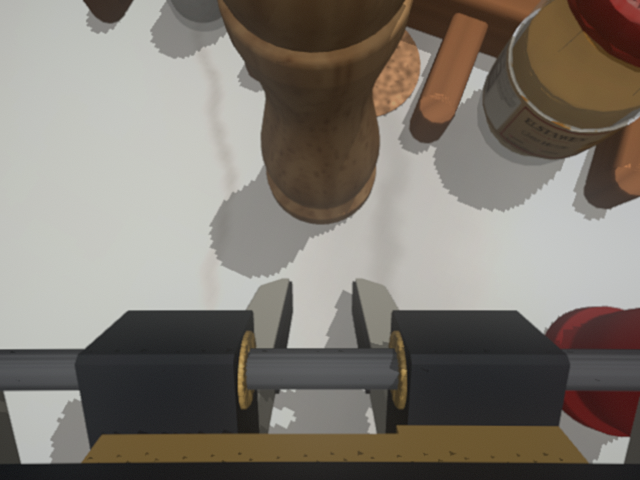

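The mill stands upright at rail (−0.07, −0.002), in front of the empty bay; the near edge of its foot is at (321,221), and the coaster shows behind it at (398,80). Next I square the tool to the rail behind it.

Emit:
send_rows(
  targets=[
    [0, 0, 0, -2.5, -0.1, 5.06, 0.7],
    [0, 0, 0, -2.5, -0.1, 5.06, 0.7],
    [0, 0, 0, -2.5, -0.1, 5.06, 0.7],
    [0, 0, 0, -2.5, -0.1, 5.06, 0.7],
    [0.15, -0.97, 0.08, 0, 0, 0, 0.7],
    [0.15, -0.97, 0.08, 0, 0, 0, 0.7],
    [0.15, -0.97, 0.08, 0, 0, 0, 0.7],
    [0, 0, 0, 0, 0, 0, 0.7],
    [0, 0, 0, 0, 0, 0, 0.7],
  ],
)

```text
clock: 9.85
tool_pos: [0.4243, -0.0564, 0.016]
orientation: [3.141, -0.471, 0.06]
ft_force: [0.5, -0.6, -0.2]
width: 0.304
grasp_force: 0.0
```

Run:
```python
from h import *
snap("wrist","w5"); millfit("wrist",O-.07*ex)
for k in arm.cut_out("pepper_mill","wrist"):
    ys,xs=np.nonzero(k["mask"]); b=ys.max(); p=ray("wrist",[(xs[ys==b].mean(),b)],.004)[0,:2]-O; print(k["confidence"],b,xs[ys==b].mean(),"rail near edge",p@ex,p@ey)
from plan import plan
plan([((-.07,0),3.35,27,.033,.016),((.003,0),3.35,27,.033,.016)])
```

```text
wrist [(np.float64(0.0), np.float64(-0.0404), np.float64(0.0263)), (np.float64(0.91), np.float64(-0.0701), np.float64(-0.002))]
0.86 321 639.0 rail near edge -0.1416004381406367 -0.15594086247397007
0.58 244 329.0 rail near edge -0.1028213563721476 -0.0037829745874666215
now rail -0.1304 -0.001 0.016 [180.  -27.    3.3] [ 0.6 -0.2  0.6] 10.0
((-0.07, 0), 3.35, 27, 0.033, 0.016) cost 0.0 [-0.28 -0.61  2.42  0.19  0.89  1.15] | cm after turn [ 2.45 -0.1   1.24] before [ 2.45 -0.1   1.24] turn [ 0.05 -0.   -0.03]
((0.003, 0), 3.35, 27, 0.033, 0.016) cost 0.0 [-0.21 -0.38  2.28  0.17  0.79  1.2 ] | cm after turn [ 6.5  -0.    3.31] before [ 6.5  -0.    3.31] turn [0. 0. 0.]
```

View pics/w5.png

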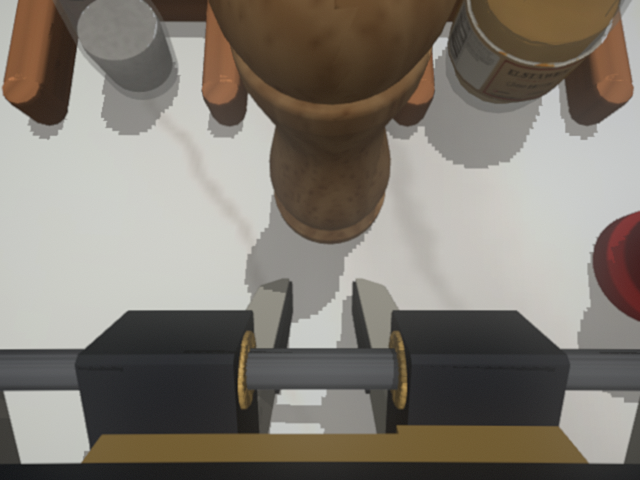

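Mill foot bottom at (330,242), finger midline at x = 323, inner divider tips at about (225,120) and (413,118): it is lined up with the bay to within 2–3 mm. Pushing straight in now.

Emit:
send_rows(
  targets=[
    [0.36, 0, 0.18, 0, 0, 0, 0.7],
    [0.36, 0, 0.18, 0, 0, 0, 0.7],
    [0.36, 0, 0.18, 0, 0, 0, 0.7],
    [0.36, 0, 0.18, 0, 0, 0, 0.7],
    [0.36, 0, 0.18, 0, 0, 0, 0.7],
    [0.36, 0, 0.18, 0, 0, 0, 0.7],
    [0.36, 0, 0.18, 0, 0, 0, 0.7],
    [0.36, 0, 0.18, 0, 0, 0, 0.7],
    [0.36, 0, 0.18, 0, 0, 0, 0.7],
    [0.36, 0, 0.18, 0, 0, 0, 0.7],
    [0.36, 0, 0.18, 0, 0, 0, 0.7],
    [0.36, 0, 0.18, 0, 0, 0, 0.7],
    [0.36, 0, 0.18, 0, 0, 0, 0.7],
    [0.36, 0, 0.18, 0, 0, 0, 0.7],
    [0.36, 0, 0.18, 0, 0, 0, 0.7],
    [0.36, 0, 0.18, 0, 0, 0, 0.7],
    [0.36, 0, 0.18, 0, 0, 0, 0.7],
    [0.36, 0, 0.18, 0, 0, 0, 0.7],
  ],
)

```text
clock: 11.5
tool_pos: [0.497, -0.0526, 0.0165]
orientation: [3.141, -0.471, 0.058]
ft_force: [-0.8, 0.4, 0.1]
width: 0.298
grasp_force: 0.3
```

Run:
```python
from h import *
a=snap("wrist","w6");millfit("wrist",O-.025*ex)
for k in arm.cut_out("pepper_mill","wrist"):
    ys,xs=np.nonzero(k["mask"]); b=ys.max(); p=ray("wrist",[(xs[ys==b].mean(),b)],.004)[0,:2]-O; print(k["confidence"],b,xs[ys==b].mean(),"rail near edge",p@ex,p@ey)
from plan import plan
plan([((.003,0),3.35,27,.033,.016)])
```

```text
wrist [(np.float64(0.0), np.float64(0.0066), np.float64(0.0262)), (np.float64(0.958), np.float64(-0.0249), np.float64(0.002))]
0.75 448 626.0 rail near edge -0.12587492105175213 -0.1399834141145558
0.69 294 322.5 rail near edge -0.05553098997160551 -0.00016392127891827696
now rail -0.0578 -0.0006 0.0165 [180.  -27.    3.3] [0.2 0.7 0.3] 11.65
((0.003, 0), 3.35, 27, 0.033, 0.016) cost 0.0 [-0.21 -0.38  2.28  0.17  0.79  1.2 ] | cm after turn [ 2.45 -0.06  1.31] before [ 2.45 -0.07  1.31] turn [ 0.04 -0.   -0.02]
```

View pics/w6.png

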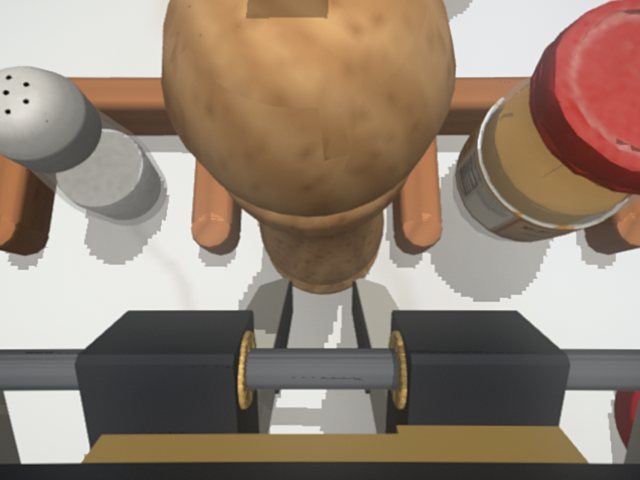

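Mill is between the inner dividers, with the foot edge at (322,293) central between the divider tips at (216,235) and (417,235); shaker and jar are undisturbed. About 29 mm to go.

Emit:
send_rows(
  targets=[
    [0.36, 0, 0.18, 0, 0, 0, 0.7],
    [0.36, 0, 0.18, 0, 0, 0, 0.7],
    [0.36, 0, 0.18, 0, 0, 0, 0.7],
    [0.36, 0, 0.18, 0, 0, 0, 0.7],
    [0.36, 0, 0.18, 0, 0, 0, 0.7],
    [0.36, 0, 0.18, 0, 0, 0, 0.7],
    [0.18, 0, 0.09, 0, 0, 0, 0.7],
    [0, 0, 0, 0, 0, 0, 0.7],
  ],
)

```text
clock: 12.32
tool_pos: [0.5231, -0.0511, 0.0168]
orientation: [3.141, -0.471, 0.058]
ft_force: [-0.3, -0.8, -0.9]
width: 0.3
grasp_force: 0.1
```

Emit:
send_rows(
  targets=[
    [0.09, 0, 0.045, 0, 0, 0, 0.7],
    [0, 0, 0, 0, 0, 0, 0.7],
  ],
)

```text
clock: 12.48
tool_pos: [0.5237, -0.0511, 0.0168]
orientation: [3.141, -0.471, 0.058]
ft_force: [1.1, 0.2, 0.0]
width: 0.299
grasp_force: 0.2
```

Emit:
send_rows(
  targets=[
    [0.09, 0, 0.045, 0, 0, 0, 0.7],
    [0, 0, 0, 0, 0, 0, 0.7],
  ],
)

```text
clock: 12.65
tool_pos: [0.5247, -0.0511, 0.0169]
orientation: [3.141, -0.472, 0.058]
ft_force: [-1.1, -0.2, -0.1]
width: 0.299
grasp_force: 0.3
```

Emit:
send_rows(
  targets=[
    [0.09, 0, 0.045, 0, 0, 0, 0.7],
    [0, 0, 0, 0, 0, 0, 0.7],
  ],
)

```text
clock: 12.82
tool_pos: [0.5258, -0.051, 0.0169]
orientation: [3.141, -0.472, 0.058]
ft_force: [-1.7, -0.2, -0.0]
width: 0.3
grasp_force: 0.3
```

Run:
```python
from h import *
a=snap("wrist","w7")
for k in arm.cut_out("pepper_mill","wrist"):
    ys,xs=np.nonzero(k["mask"]); b=ys.max(); p=ray("wrist",[(xs[ys==b].mean(),b)],.004)[0,:2]-O; print(k["confidence"],b,xs[ys==b].mean(),"rail near edge",p@ex,p@ey)
from plan import plan
plan([])
```

```text
0.63 294 322.0 rail near edge -0.0268162497651852 5.053968986105323e-05
now rail -0.0288 -0.0007 0.0168 [180.  -27.    3.3] [-0.1 -0.1 -0.4] 12.9167
```

Emit:
send_rows(
  targets=[
    [0.09, 0, 0.045, 0, 0, 0, 0.7],
    [0, 0, 0, 0, 0, 0, 0.7],
  ],
)

```text
clock: 13.08
tool_pos: [0.5267, -0.0509, 0.0168]
orientation: [3.141, -0.471, 0.058]
ft_force: [-1.3, 0.3, -0.1]
width: 0.301
grasp_force: 0.9
```

Emit:
send_rows(
  targets=[
    [0.05, 0, 0.025, 0, 0, 0, 0.7],
    [0, 0, 0, 0, 0, 0, 0.7],
  ],
)

```text
clock: 13.25
tool_pos: [0.5271, -0.0509, 0.0166]
orientation: [3.141, -0.471, 0.058]
ft_force: [-5.1, 0.1, 1.7]
width: 0.294
grasp_force: 2.3
```

Emit:
send_rows(
  targets=[
    [0.05, 0, 0.025, 0, 0, 0, 0.7],
    [0, 0, 0, 0, 0, 0, 0.7],
  ],
)

```text
clock: 13.42
tool_pos: [0.5274, -0.0508, 0.0165]
orientation: [3.141, -0.47, 0.058]
ft_force: [-10.3, -0.5, 3.7]
width: 0.302
grasp_force: 4.3
```

The force jumped from 1 N to 10 N within a millimetre, so the mill is against the back bar. Backing straight off.

Emit:
send_rows(
  targets=[
    [-0.1, 0, -0.05, 0, 0, 0, 0.7],
    [-0.3, 0, -0.15, 0, 0, 0, 0.7],
    [-0.9, 0, -0.45, 0, 0, 0, 0.7],
    [-1.6, 0, -0.8, 0, 0, 0, 0.7],
    [-1.6, 0, -0.8, 0, 0, 0, 0.7],
    [-1.6, 0, -0.8, 0, 0, 0, 0.7],
    [0.45, 0, -0.9, 0, 0, 0, 0.7],
    [0.45, 0, -0.9, 0, 0, 0, 0.7],
    [0.45, 0, -0.9, 0, 0, 0, 0.7],
    [0, 0, 0, 0, 0, 0, 0.7],
    [0, 0, 0, 0, 0, 0, 0.7],
  ],
)

```text
clock: 14.33
tool_pos: [0.4604, -0.0548, 0.0476]
orientation: [3.14, -0.473, 0.059]
ft_force: [-0.4, 0.4, -0.4]
width: 0.296
grasp_force: 0.0
```

Run:
```python
from h import *
a=snap("wrist","w8"); b=snap("side","s8")
for k in arm.cut_out("pepper_mill","wrist"):
    ys,xs=np.nonzero(k["mask"]); c=ys.max(); p=ray("wrist",[(xs[ys==c].mean(),c)],.004)[0,:2]-O; print(k["confidence"],c,xs[ys==c].mean(),"rail near edge",p@ex,p@ey)
a=cv2.resize(a[:,:,::-1],(533,400)); b=cv2.resize(b[135:275,250:343,::-1],(266,400)); cv2.imwrite("pics/final.png",np.hstack([a,b]))
s=arm.get_state(); print(s["tool_pos"],s["ft_force"])
```

```text
0.94 190 322.0 rail near edge -0.02762525111442403 0.0001605495496053448
0.65 394 636.5 rail near edge -0.14527359832573877 -0.17139738638200996
[ 0.45951673 -0.05465238  0.04591393] [ 0.94602027 -0.06034534 -0.51149532]
```

View pics/final.png

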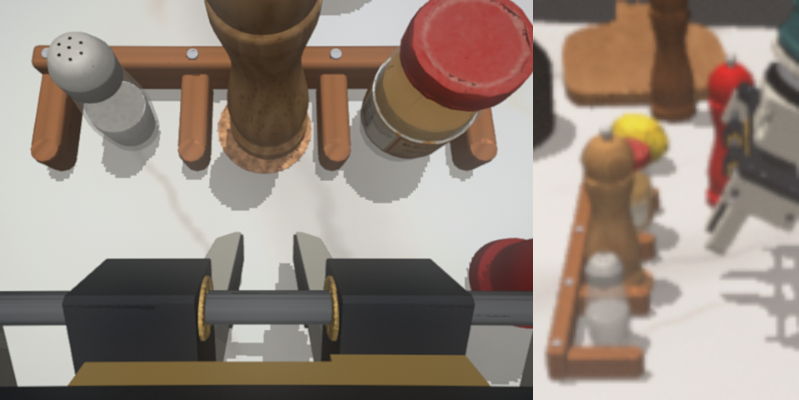

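The final picture shows the mill upright on the coaster in the middle bay, foot at (265,165), against the bar. The shaker and jar are unmoved and the fingers are clear. Handing in.

```bash
python3 -c "
from rig import arm
print(arm.sign_off())"
```

```text
the job is handed in; nothing more can be done
None
```

The pale pepper mill stands upright over the coaster in the rail's middle bay, pushed back against the back bar; the salt shaker and honey jar look unmoved, the fingers are clear of everything, and the job is handed in at about 14 s of the 64 s allowed.

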